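# Unlock the retinal camera's shutter and take the picture

## Task

Take a picture with the retinal camera on the worktop. Its shutter is locked: pull the ribbed spring collar of the release post straight up, turn it counter-clockwise (seen from above) until its tab points to the bar mark, and let it drop back down. Then half-press the shutter button in the middle of the collar, only to its first stop, keep it there for at least a second so that the camera focuses, after that press it fully home, let it come up again, and leave the collar unlocked and the things near the camera where they are.

Things in the scene. Friction and masses are not known exactly. Their poses are not given: they have to be found in the camera images.
- camera: White table-top retinal camera, fixed. Base 245 x 130 mm, deck 30 mm above the worktop. Origin at worktop level under the axis of the release post; z up, x from the post to the camera head. The base reaches from x = -55 to +190 mm; the head, 138 mm wide with its side knobs, from x = 98 mm, top 102 mm above the worktop. The post is a rubber boot with a ribbed aluminium collar and a black button
- mark_dot (a point): Flat round dot of 8 mm on the deck, 49 mm from the post's axis, in the direction 2.54 rad from the camera's x axis: the collar's tab points here when locked
- mark_bar (a point): Flat 12 x 5 mm bar on the deck, 49 mm from the post's axis, 1.2 rad further counter-clockwise than the dot: the collar's tab points here when unlocked
- collar_grip (a point): Point on the vertical axis of the collar, half-way up it. Collar: 54 mm diameter, 38 mm high (60 to 98 mm above the worktop when down), only the narrower boot below it. z up; x points to its small tab (9 mm wide, reaching 39 mm from the axis, 2 to 10 mm above the lower edge). Grasp it from above across the diameter, fingers at right angles to the tab. The button stands in its 36 mm bore
- collar_lift (a joint): Height of the collar in m: 0 down, 0.012 fully up. A spring pulls it down (4 N at the start, 7.6 N at the top). Below about 0.007 a lug inside keeps it from turning, except for a little play; between the two notches it rides on a fence at about 0.007 and does not drop
- collar (a joint): Turn of the collar in rad: 0 to about 0.08 locked, grows counter-clockwise seen from above. The second notch, where it drops and the shutter is unlocked, reaches from about 1.1 to the end stop at 1.3; at 1.2 the tab points at the bar mark
- button_first (a joint): First stage of the button in m: 0 up, 0.005 at the first stop. Light spring, 1.5 N to 3 N. Blocked after 1 mm while the collar is locked. The button is a black flat disc of 27 mm on the collar's axis, pressed straight down; its top stands 14 to 22 mm above the collar's upper edge (collar down): this differs from unit to unit and is not measured, so feel for it
- button_second (a joint): Second stage in m, travel beyond the first stop: 0 up, 0.005 fully home (10 mm of button travel in all). It does not yield below about 8 N, takes about 12 N fully home, where it meets a hard stop, and comes up by itself. Half-pressed: button_first at its stop, button_second still up
- exposure (a joint): Shutter release inside the camera in m (not visible): 0 not released. Beyond about 0.0025 of the second stage it begins to move, reaches about 0.0025 when the button is fully home, and stays there: the picture is taken. Only one picture can be taken, so taking it before focusing spoils the job
- lens_case: White contact-lens case with two screw caps, 36 x 72 x 18 mm, bystander near the camera. Origin at the centre of its underside
- dropper: White eye-drop bottle standing upright, 25 mm diameter, 88 mm high, bystander near the camera. Origin at the centre of its underside
- gauze: Flat sealed gauze pack, 55 x 95 x 9 mm, bystander near the camera. Origin at the centre of its underside

How it is judged:
By the outcome, as a careful person would: the job done as asked, in the order asked, and still so for the second after the job is handed in, with the robot touching nothing.
It also fails if it takes over 53 s, if anything falls off the work surface, if the arm or the gripper's body presses on something with over 40 N, if the wrist force passes 120 N, or if a joint passes its speed limit or range.

## Robot

A 6-joint arm with a two-finger parallel gripper is mounted at the origin on a cart in front of the work surface, level with it; the furniture and walls round the work are solid. World frame = base frame: x ahead of the robot, y to its left, z up, the work surface at z = 0. Lengths are in m, angles in rad, forces in N, time in s.
With the tool pointing down it reaches from about 0.35 to 0.775 m from the base axis. Payload 7.3 kg.
Tool frame: the origin (TCP) lies midway between the tips of the shut fingers; the grasp point (between the pads) lies 19 mm behind it; z points along the fingers, y is the direction in which the jaws open and shut (so a half turn about z gives the same grasp; the last joint's range is limited). The gripper opens to 92 mm and grips with 3 to 60 N. Pads are 19 mm wide; open, the fingers measure 130 mm over their backs; the gripper's body (75 mm by 190 mm) begins 47 mm behind the grasp point.
Start: joints at [-1.306, 0.342, 1.524, -0, 1.275, -0.146], TCP at [0.21, -0.481, 0.227] pointing down, gripper open.
Joint ranges: [-2.53, 2.53], [-0.77, 2.02], [0.04, 2.7], [-1, 4.14], [0.28, 2.66], [-3.11, 3.11]. Speed limits (rad/s): [2.57, 2.57, 3.14, 3.14, 3.14, 3.14].

## Interface

Orientations are given as [roll, pitch, yaw] about the fixed x, y, z axes, in that order (R = Rz(yaw) Ry(pitch) Rx(roll)).
In Python, from cell import robot gives the robot as it stands.
- The arm moves only by the shell command python3 -m crank 'ROWS' [FORCE]. ROWS is a JSON object of lists of equal length, an entry for each row: "claw": the opening, from 0 (shut) to 1 (fully open); "delta_pos": the shift along the tool's x, y, z in units of 25 mm (1.0 is 25 mm), a list of three; "roll": the turn about the tool's z in units of 6 degrees (1.0 is 6 degrees). In form: {"claw": [claw, ...], "delta_pos": [[dx, dy, dz], ...], "roll": [roll, ...]}. A call has exactly 8 rows; each row is the pose to reach, as a shift and turn from the pose commanded when the call began, along the tool's axes at that moment; what a row does not reach only later rows make up. A row lasts 1/12 s, in which the tool goes at most 41.7 mm and 7.16 degrees, less where a joint would pass 70% of its speed; a pose out of reach is approached as far as the arm can. A call with a gripper value outside its range is refused whole. The fingers move at their own pace and stop on an object; FORCE is the grip in N (left out, the last holds). Time passes only in rows, so rows that repeat a pose let the fingers close, or fill a call up. It gives the time, the measured TCP pose, the force and the opening at its end, in the units of the state.
- robot.observe(): the state, without advancing time (a new reading comes with each control period).
- robot.read_camera(name): name is "scene" or "top"; returns a dict with "color" (400x640x3 uint8, blue, green, red), "fx", "fy", "cx", "cy" (pixels), "rvec" (rotation vector, rad) and "tvec" (3), from world to camera coordinates, as OpenCV has them. Camera axes: x right, y down, z forward; pixel columns grow to the right and rows downward; lengths in m; the calibration is good to about 2 mm. A picture is of the moment at which its call begins. There is no depth.
- robot.hand_in(): hands the job in, once; it reports no verdict.
The state is a dict: "time": time; "qpos": joint angles; "qvel": joint speeds; "joint_efforts": joint torques, N m; "tool_pos": TCP position; "tool_rot": TCP orientation; "contact_force": force on the tool from outside, world axes, zero at the start; "torque": the same for the moment, N m; "opening": finger opening in m.
Only numpy, scipy, OpenCV 4.12 (cv2) and the standard library are available. Lean on these libraries where they do the work, as an engineer would, in place of code of your own. Each camera call takes 0.05 s, during which the arm holds its last target.

## Working session

There is one attempt and no reset: what is moved stays moved. The work goes in short steps, Python scripts to look and compute and a shell command to move; the robot and the scene stay as the last step left them, time stands still between calls to the robot, and variables do not carry over. Pictures are saved under pics/ and viewed, and the job is handed in when it is done.

```bash
mkdir -p pics; ls
python3 - <<'E'
from cell import robot
import cv2,numpy as np
s=robot.observe()
for k,v in s.items(): print(k,np.round(v,4))
for n in("scene","top"):
    c=robot.read_camera(n); cv2.imwrite(f"pics/{n}0.png",c["color"])
    print(n,c["fx"],c["fy"],c["cx"],c["cy"],c["rvec"],c["tvec"])
E
```

```text
pics
time 0.0
qpos [-1.306   0.3427  1.525  -0.      1.2754 -0.146 ]
qvel [ 0.0015  0.0009  0.0006 -0.0008 -0.0013 -0.0013]
joint_efforts [ 3.30000e-03 -4.31236e+01 -2.44217e+01  7.21000e-02  5.59000e-02
 -1.00000e-04]
tool_pos [ 0.2095 -0.4809  0.2261]
tool_rot [-3.1401e+00 -2.0000e-04  4.1080e-01]
contact_force [ 0.9989 -1.2129 -0.7001]
torque [-0.0228 -0.041   0.0548]
opening 0.0918
scene 492.3974544911707 492.3974544911707 313.5987998909179 196.43892004846947 [ 0.81985325 -2.38410156  1.33140038] [0.55328772 0.14915196 0.96135649]
top 414.17221444334734 414.17221444334734 322.1176769898126 204.82643724476475 [ 2.13395808 -2.1412881   0.12225831] [0.22223891 0.5366046  0.97985289]
```

View pics/scene0.png

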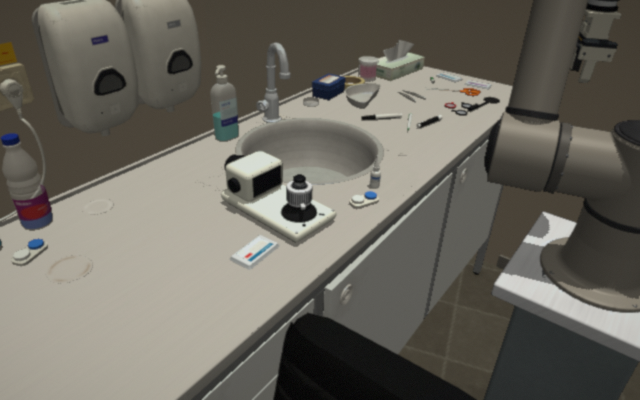

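View pics/top0.png

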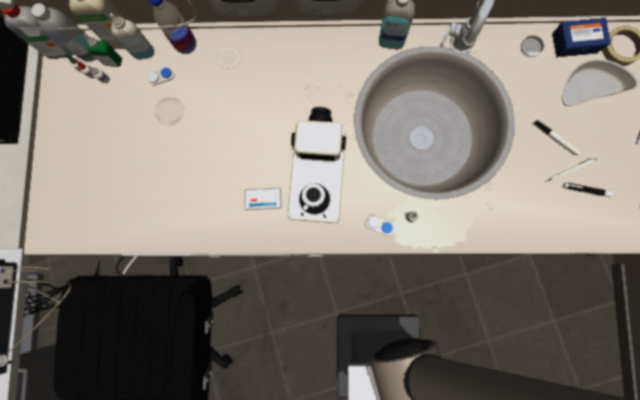

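Run:
```python
import cv2
a=cv2.imread("pics/top0.png")[95:245,235:435]
cv2.imwrite("pics/topc.png",cv2.resize(a,None,fx=4,fy=4,interpolation=cv2.INTER_CUBIC))
a=cv2.imread("pics/scene0.png")[140:280,210:400]
cv2.imwrite("pics/scenec.png",cv2.resize(a,None,fx=4,fy=4,interpolation=cv2.INTER_CUBIC))
```

```text
(no output)
```

View pics/topc.png

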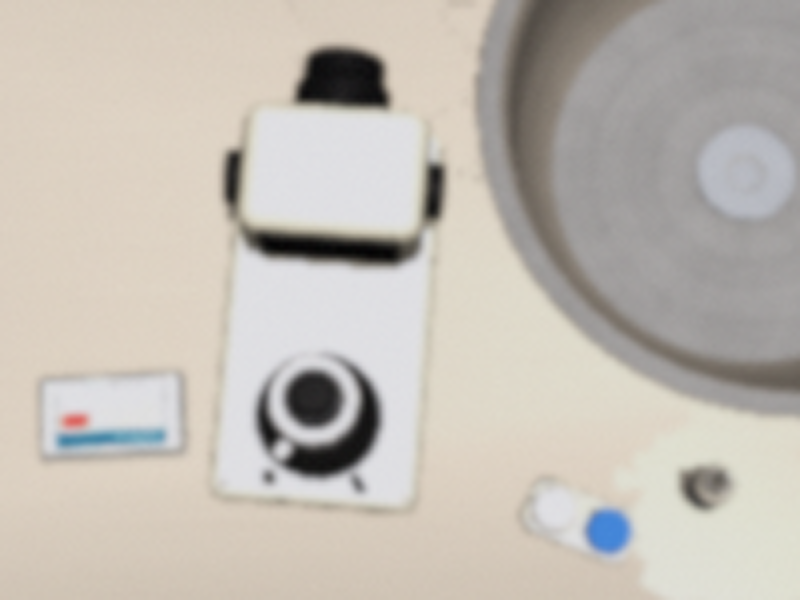

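View pics/scenec.png

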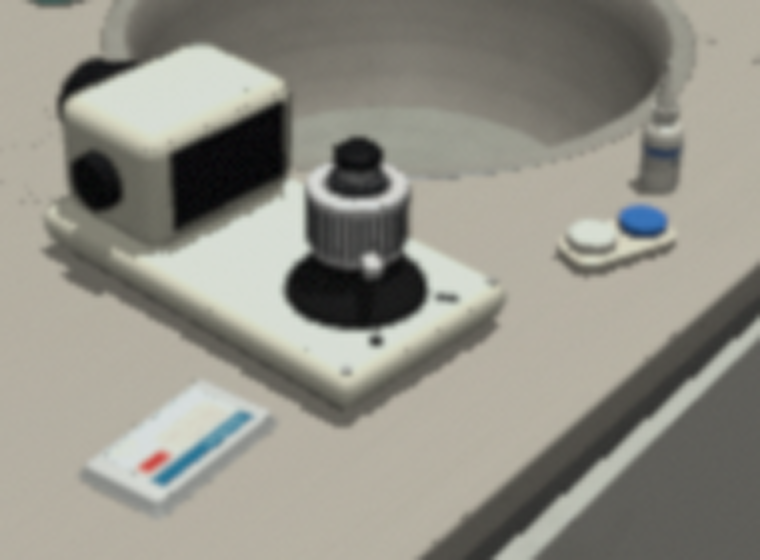

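```bash
cat > h.py <<'E'
import numpy as np,cv2
from scipy.optimize import least_squares
T=dict(fx=414.17221444334734,cx=322.1176769898126,cy=204.82643724476475,r=[2.13395808,-2.1412881,0.12225831],t=[0.22223891,0.5366046,0.97985289])
S=dict(fx=492.3974544911707,cx=313.5987998909179,cy=196.43892004846947,r=[0.81985325,-2.38410156,1.33140038],t=[0.55328772,0.14915196,0.96135649])
def K(c): return np.array([[c['fx'],0,c['cx']],[0,c['fx'],c['cy']],[0,0,1.]])
def proj(c,p): return cv2.projectPoints(np.float64(p).reshape(-1,3),np.float64(c['r']),np.float64(c['t']),K(c),None)[0].reshape(-1,2)
def back(c,uv,z):
    R=cv2.Rodrigues(np.float64(c['r']))[0];o=-R.T@np.float64(c['t'])
    d=R.T@np.linalg.inv(K(c))@np.array([uv[0],uv[1],1.]);return o+d*(z-o[2])/d[2]
tc=lambda u,v:(u/4+235-.375,v/4+95-.375)
sc=lambda u,v:(u/4+210-.375,v/4+140-.375)
E
python3 - <<'E'
from h import *
obs=[("T",tc(314,399),.098,"collartop"),("T",tc(269,478),.03,"dot"),("T",tc(359,484),.03,"bar"),("T",tc(212,497),.03,"cornerL"),("T",tc(413,509),.03,"cornerR"),("T",tc(284,450),.070,"tab"),
("S",sc(358,189),.098,"collartop"),("S",sc(376,341),.03,"dot"),("S",sc(447,297),.03,"bar"),("S",sc(374,265),.066,"tab"),
("T",tc(42,415),0.009,"gauzeL"),("T",tc(184,412),.009,"gauzeR"),("T",tc(576,520),.01,"lens"),("S",sc(658,188),0,"dropper"),("S",sc(616,248),0.01,"lens")]
for c,uv,z,n in obs: print(n,c,np.round(back({'T':T,'S':S}[c],uv,z),4))
d={n:(49e-3*np.cos(a),49e-3*np.sin(a),.03) for n,a in(("dot",2.54),("bar",3.74))}
d["collartop"]=(0,0,.098)
def f(x):
    r=[]
    for c,uv,z,n in obs:
        if n in d:
            p=d[n];C,s=np.cos(x[2]),np.sin(x[2])
            r.append(proj({'T':T,'S':S}[c],[x[0]+C*p[0]-s*p[1],x[1]+s*p[0]+C*p[1],p[2]])[0]-uv)
    return np.concatenate(r)
b=min((least_squares(f,[.45,.1,y]) for y in(0,1.5,3,-1.5)),key=lambda r:r.cost)
print(b.x,b.fun.round(2))
E
```

```text
collartop T [0.554  0.2399 0.098 ]
dot T [0.5157 0.271  0.03  ]
bar T [0.5117 0.2151 0.03  ]
cornerL T [0.504  0.3063 0.03  ]
cornerR T [0.4961 0.1818 0.03  ]
tab T [0.5278 0.2591 0.07  ]
collartop S [0.5511 0.2428 0.098 ]
dot S [0.5184 0.2678 0.03  ]
bar S [0.514  0.2117 0.03  ]
tab S [0.5302 0.2554 0.066 ]
gauzeL T [0.5594 0.418  0.009 ]
gauzeR T [0.5608 0.3271 0.009 ]
lens T [0.4907 0.0793 0.01  ]
dropper S [ 0.5096 -0.0041  0.    ]
lens S [0.4851 0.0848 0.01  ]
[0.55429811 0.23970851 6.21647768] [ 0.08 -0.14  0.36 -0.04  0.09 -0.13 -0.27 -1.09  0.32  0.95 -0.14  0.96]
```

```bash
cat >> h.py <<'E'
def need(x,y,z,yaw):
    from cell import robot
    s=robot.observe();p=s["tool_pos"];psi=s["tool_rot"][2]
    d=np.array([x,y,z])-p
    dt=np.array([np.cos(psi)*d[0]+np.sin(psi)*d[1],np.sin(psi)*d[0]-np.cos(psi)*d[1],-d[2]])/.025
    dy=(yaw-psi+np.pi)%(2*np.pi)-np.pi
    print("t",round(s["time"],2),"pos",np.round(p,4),"rot",np.round(s["tool_rot"],4),"q",np.round(s["qpos"],2),"F",np.round(s["contact_force"],2),"M",np.round(s["torque"],3),"op",round(s["opening"],4))
    print("delta",np.round(dt,3),"roll",round(-np.degrees(dy)/6,3))
E
python3 -c "
from h import need
need(.553,.2405,.2,-.669)"
```

```text
t 0.1 pos [ 0.2096 -0.481   0.2261] rot [-3.1403e+00 -2.0000e-04  4.1070e-01] q [-1.31  0.34  1.52  0.    1.28 -0.15] F [-0.46  0.17 -0.48] M [-0.03  -0.053  0.031] op 0.0916
delta [ 24.118 -20.974   1.045] roll 10.311
```

```bash
python3 -m crank '{"claw":[1,1,1,1,1,1,1,1],"delta_pos":[[24.1,-21,0.5],[24.1,-21,0.5],[24.1,-21,0.5],[24.1,-21,0.5],[24.1,-21,0.5],[24.1,-21,0.5],[24.1,-21,0.5],[24.1,-21,0.5]],"roll":[10.3,10.3,10.3,10.3,10.3,10.3,10.3,10.3]}' 30; python3 -c "
from h import need
need(.553,.2405,.2,-.669)"
```

```text
time: 0.77
tool_pos: [0.3402, -0.208, 0.222]
tool_rot: [-3.141, 0.0, -0.497]
contact_force: [0.8, -0.6, 0.9]
opening: 0.0918
t 0.77 pos [ 0.3402 -0.208   0.222 ] rot [-3.1415e+00  2.0000e-04 -4.9700e-01] q [-0.74  0.11  1.84  0.    1.19  1.33] F [ 0.81 -0.59  0.92] M [ 0.082  0.027 -0.005] op 0.0918
delta [ -1.071 -19.829   0.878] roll 1.642
```

```bash
python3 -m crank '{"claw":[1,1,1,1,1,1,1,1],"delta_pos":[[-1,-19,0.9],[-1,-19,0.9],[-1,-19,0.9],[-1,-19,0.9],[-1,-19,0.9],[-1,-19,0.9],[-1,-19,0.9],[-1,-19,0.9]],"roll":[1,1,1,1,1,1,1,1]}' 30; python3 -c "
from h import need
need(.553,.2405,.2,-.669)"
```

```text
time: 1.43
tool_pos: [0.4797, 0.0893, 0.2063]
tool_rot: [3.141, 0.0, -0.596]
contact_force: [1.3, -1.0, -0.4]
opening: 0.0919
t 1.43 pos [0.4797 0.0893 0.2063] rot [ 3.1412e+00  2.0000e-04 -5.9610e-01] q [ 0.03  0.29  1.66 -0.    1.19  2.19] F [ 1.32 -1.04 -0.38] M [ 0.071  0.028 -0.067] op 0.0919
delta [-0.97  -6.652  0.25 ] roll 0.696
```

```bash
python3 -m crank '{"claw":[1,1,1,1,1,1,1,1],"delta_pos":[[-1,-5.5,0.2],[-1,-5.5,0.2],[-1,-5.5,0.2],[-1,-5.5,0.2],[-1,-5.5,0.2],[-1,-5.5,0.2],[-1,-5.5,0.2],[-1,-5.5,0.2]],"roll":[0.7,0.7,0.7,0.7,0.7,0.7,0.7,0.7]}' 30
python3 - <<'E'
from h import *
from cell import robot
need(.553,.2405,.2,-.669)
for n in("scene","top"):
    c=robot.read_camera(n)["color"]
    a=c[60:245,235:435] if n=="top" else c[40:280,190:430]
    cv2.imwrite(f"pics/{n}1.png",cv2.resize(a,None,fx=2.4,fy=2.4,interpolation=cv2.INTER_CUBIC))
E
```

```text
time: 2.1
tool_pos: [0.5357, 0.2135, 0.2016]
tool_rot: [3.141, -0.0, -0.671]
contact_force: [-0.6, -0.3, -0.1]
opening: 0.0921
t 2.1 pos [0.5357 0.2135 0.2016] rot [ 3.1409 -0.     -0.6712] q [ 0.25  0.46  1.42 -0.    1.27  2.49] F [-0.63 -0.31 -0.14] M [ 0.078  0.035 -0.037] op 0.0921
delta [-0.13  -1.276  0.065] roll -0.021
```

View pics/scene1.png

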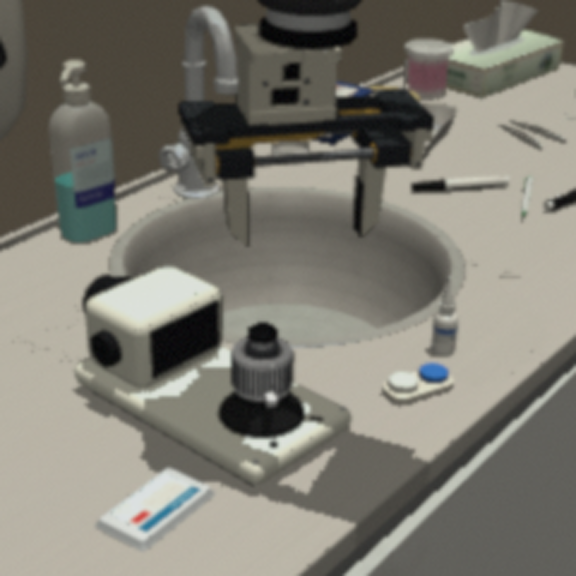

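View pics/top1.png

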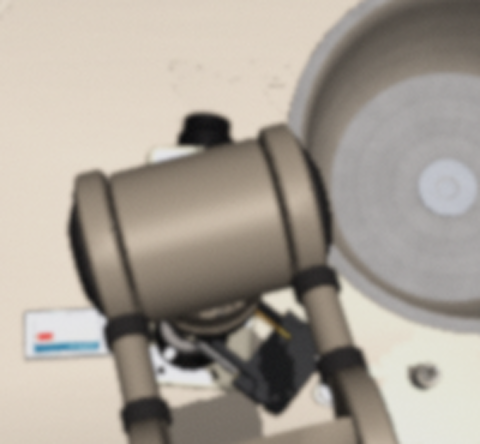

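```bash
python3 -m crank '{"claw":[1,1,1,1,1,1,1,1],"delta_pos":[[-0.13,-1.28,0],[-0.13,-1.28,0],[-0.13,-1.28,1.5],[-0.13,-1.28,2.5],[-0.13,-1.28,3],[-0.13,-1.28,3],[-0.13,-1.28,3],[-0.13,-1.28,3]],"roll":[0,0,0,0,0,0,0,0]}' 30
python3 - <<'E'
from h import *
from cell import robot
need(.553,.2405,.066,-.669)
for n in("scene",):
    c=robot.read_camera(n)["color"]
    a=c[100:250,210:390]
    cv2.imwrite(f"pics/{n}2.png",cv2.resize(a,None,fx=4,fy=4,interpolation=cv2.INTER_CUBIC))
E
```

```text
time: 2.87
tool_pos: [0.5542, 0.2417, 0.1281]
tool_rot: [-3.14, -0.002, -0.67]
contact_force: [0.4, -0.8, 1.3]
opening: 0.0916
t 2.87 pos [0.5542 0.2417 0.1281] rot [-3.1397e+00 -1.5000e-03 -6.7020e-01] q [ 0.28  0.57  1.43 -0.    1.13  2.53] F [ 0.39 -0.81  1.3 ] M [0.096 0.028 0.018] op 0.0916
delta [-0.007  0.069  2.483] roll -0.012
```

View pics/scene2.png

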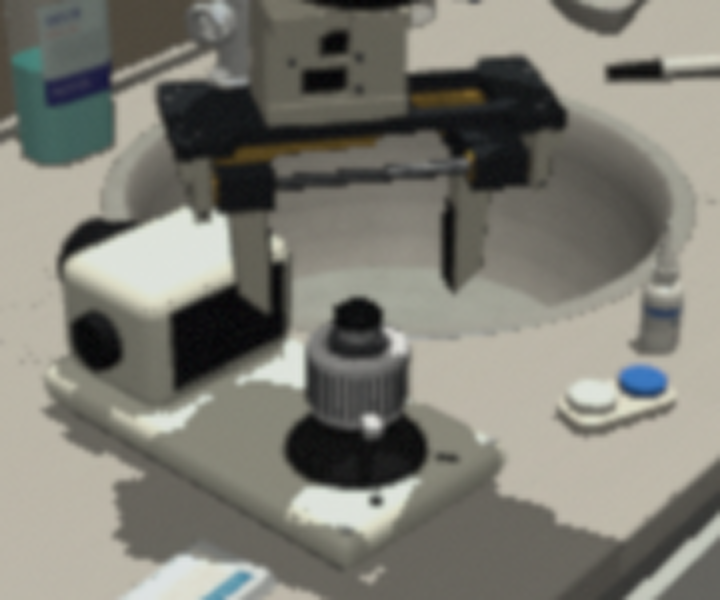

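```bash
python3 -m crank '{"claw":[1,1,1,1,1,1,1,1],"delta_pos":[[0,0,0.8],[0,0,1.5],[0,0,2],[0,0,2.3],[0,0.07,2.48],[0,0.07,2.48],[0,0.07,2.48],[0,0.07,2.48]],"roll":[0,0,0,0,0,0,0,0]}' 30
python3 - <<'E'
from h import *
from cell import robot
need(.553,.2405,.066,-.669)
c=robot.read_camera("scene")["color"]
a=c[100:250,210:390]
cv2.imwrite(f"pics/scene3.png",cv2.resize(a,None,fx=4,fy=4,interpolation=cv2.INTER_CUBIC))
E
```

```text
time: 3.58
tool_pos: [0.553, 0.2407, 0.0657]
tool_rot: [-3.14, -0.001, -0.67]
contact_force: [-0.1, 0.3, 0.6]
opening: 0.092
t 3.58 pos [0.553  0.2407 0.0657] rot [-3.140e+00 -1.200e-03 -6.697e-01] q [ 0.28  0.64  1.5  -0.    1.    2.52] F [-0.1   0.26  0.62] M [ 0.105  0.006 -0.019] op 0.092
delta [ 0.006  0.006 -0.013] roll -0.007
```

View pics/scene3.png

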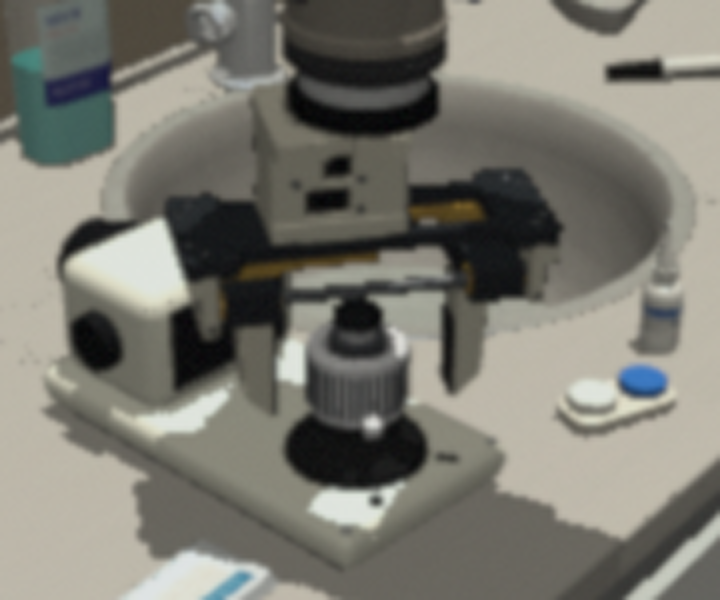

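```bash
python3 -m crank '{"claw":[0.7,0.6,0.5,0.4,0.3,0.3,0.3,0.3],"delta_pos":[[0,0,0],[0,0,0],[0,0,0],[0,0,0],[0,0,0],[0,0,0],[0,0,0],[0,0,0]],"roll":[0,0,0,0,0,0,0,0]}' 35
python3 - <<'E'
from h import *
need(.553,.2405,.066,-.669)
E
```

```text
time: 4.3
tool_pos: [0.5533, 0.2416, 0.0648]
tool_rot: [-3.139, -0.001, -0.67]
contact_force: [3.7, 4.6, -2.4]
opening: 0.0513
t 4.3 pos [0.5533 0.2416 0.0648] rot [-3.1386e+00 -9.0000e-04 -6.6980e-01] q [0.28 0.64 1.5  0.   1.   2.52] F [ 3.72  4.6  -2.42] M [ 0.664 -0.369  0.028] op 0.0513
delta [ 0.018  0.04  -0.048] roll -0.008
```

```bash
python3 -m crank '{"claw":[0.3,0.3,0.3,0.3,0.3,0.3,0.3,0.3],"delta_pos":[[0,-0.05,0],[0,-0.05,-0.1],[0,-0.05,-0.2],[0,-0.05,-0.3],[0,-0.05,-0.4],[0,-0.05,-0.44],[0,-0.05,-0.44],[0,-0.05,-0.44]],"roll":[0,0,0,0,0,0,0,0]}' 35
python3 - <<'E'
from h import *
need(.553,.2405,.066,-.669)
from cell import robot
c=robot.read_camera("scene")["color"]
a=c[100:250,210:390]
cv2.imwrite(f"pics/scene4.png",cv2.resize(a,None,fx=4,fy=4,interpolation=cv2.INTER_CUBIC))
E
```

```text
time: 4.97
tool_pos: [0.5532, 0.2416, 0.0754]
tool_rot: [-3.141, -0.0, -0.67]
contact_force: [4.9, 2.8, -7.7]
opening: 0.0514
t 4.97 pos [0.5532 0.2416 0.0754] rot [-3.1412e+00 -3.0000e-04 -6.6970e-01] q [0.28 0.63 1.49 0.   1.02 2.53] F [ 4.93  2.76 -7.71] M [ 0.478 -0.667  0.013] op 0.0514
delta [0.022 0.041 0.378] roll -0.007
```

View pics/scene4.png

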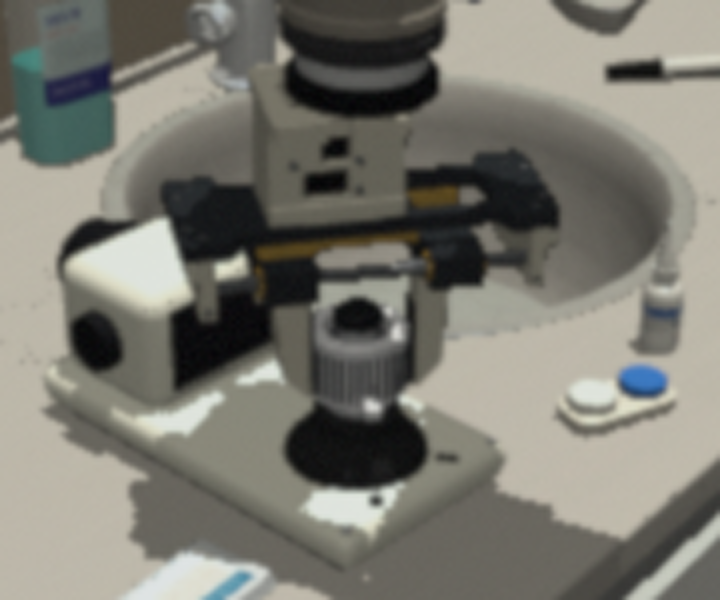

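```bash
python3 -m crank '{"claw":[0.3,0.3,0.3,0.3,0.3,0.3,0.3,0.3],"delta_pos":[[0,0,0],[0,0,0],[0,0,0],[0,0,0],[0,0,0],[0,0,0],[0,0,0],[0,0,0]],"roll":[-0.5,-1.3,-2.1,-2.9,-3.7,-4.5,-5.2,-5.6]}' 35
python3 - <<'E'
from h import *
need(.553,.2405,.066,-.669)
E
```

```text
time: 5.68
tool_pos: [0.5527, 0.2403, 0.075]
tool_rot: [3.139, 0.001, -0.08]
contact_force: [4.0, -2.3, -7.8]
opening: 0.0514
t 5.68 pos [0.5527 0.2403 0.075 ] rot [ 3.1394e+00  1.1000e-03 -7.9600e-02] q [ 0.28  0.63  1.49 -0.    1.02  1.94] F [ 4.03 -2.28 -7.8 ] M [-0.465 -0.624 -0.038] op 0.0514
delta [ 0.01  -0.008  0.36 ] roll 5.629
```

```bash
python3 -m crank '{"claw":[0.3,0.3,0.3,0.3,0.3,0.3,0.3,0.3],"delta_pos":[[0,0,0],[0,0,0],[0,0,0],[0,0,0],[0,0,0],[0,0,0],[0,0,0],[0,0,0]],"roll":[-0.7,-1.5,-2.3,-3.1,-3.9,-4.7,-5.4,-5.7]}' 35
python3 - <<'E'
from h import *
need(.553,.2405,.066,.52)
from cell import robot
c=robot.read_camera("scene")["color"]
a=c[100:250,210:390]
cv2.imwrite(f"pics/scene5.png",cv2.resize(a,None,fx=4,fy=4,interpolation=cv2.INTER_CUBIC))
E
```

```text
time: 6.35
tool_pos: [0.5532, 0.239, 0.075]
tool_rot: [3.138, 0.003, 0.517]
contact_force: [4.2, -7.4, -7.9]
opening: 0.0509
t 6.35 pos [0.5532 0.239  0.075 ] rot [3.1384e+00 2.6000e-03 5.1730e-01] q [ 0.28  0.63  1.49 -0.    1.02  1.34] F [ 4.23 -7.36 -7.86] M [-1.426 -1.037 -0.049] op 0.0509
delta [ 0.023 -0.056  0.359] roll -0.026
```

View pics/scene5.png

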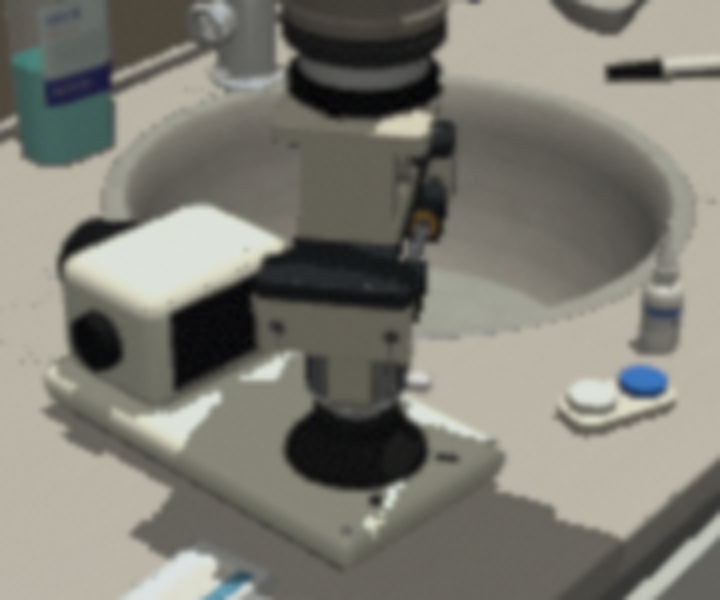

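```bash
python3 -m crank '{"claw":[0.3,0.3,0.3,0.3,0.3,0.3,0.3,0.3],"delta_pos":[[0,0,0.1],[0,0,0.2],[0,0,0.3],[0,0,0.4],[0,0,0.43],[0,0,0.43],[0,0,0.43],[0,0,0.43]],"roll":[0,0,0,0,0,0,0,0]}' 35
python3 - <<'E'
from h import *
need(.553,.2405,.066,.52)
E
```

```text
time: 7.07
tool_pos: [0.5532, 0.239, 0.0649]
tool_rot: [3.138, 0.002, 0.514]
contact_force: [2.5, -8.1, -3.2]
opening: 0.051
t 7.07 pos [0.5532 0.239  0.0649] rot [3.1384e+00 2.2000e-03 5.1360e-01] q [ 0.28  0.64  1.5  -0.    1.    1.34] F [ 2.52 -8.14 -3.19] M [-1.46  -0.684 -0.013] op 0.051
delta [ 0.021 -0.056 -0.045] roll -0.061
```

```bash
python3 -m crank '{"claw":[0.5,0.7,0.85,1,1,1,1,1],"delta_pos":[[0,0,0],[0,0,0],[0,0,0],[0,0,0],[0,0,0],[0,0,-1],[0,0,-2.2],[0,0,-3.4]],"roll":[0,0,0,0,0,0,0,0]}' 35
python3 - <<'E'
from h import *
need(.553,.2405,.15,.52)
from cell import robot
c=robot.read_camera("scene")["color"]
a=c[100:250,210:390]
cv2.imwrite(f"pics/scene6.png",cv2.resize(a,None,fx=4,fy=4,interpolation=cv2.INTER_CUBIC))
E
```

```text
time: 7.73
tool_pos: [0.5522, 0.2416, 0.1503]
tool_rot: [-3.141, 0.002, 0.514]
contact_force: [1.4, 0.2, 0.2]
opening: 0.0904
t 7.73 pos [0.5522 0.2416 0.1503] rot [-3.141e+00  2.300e-03  5.140e-01] q [0.29 0.55 1.41 0.   1.19 1.34] F [1.37 0.24 0.19] M [ 0.031 -0.075  0.037] op 0.0904
delta [0.007 0.055 0.013] roll -0.058
```

View pics/scene6.png

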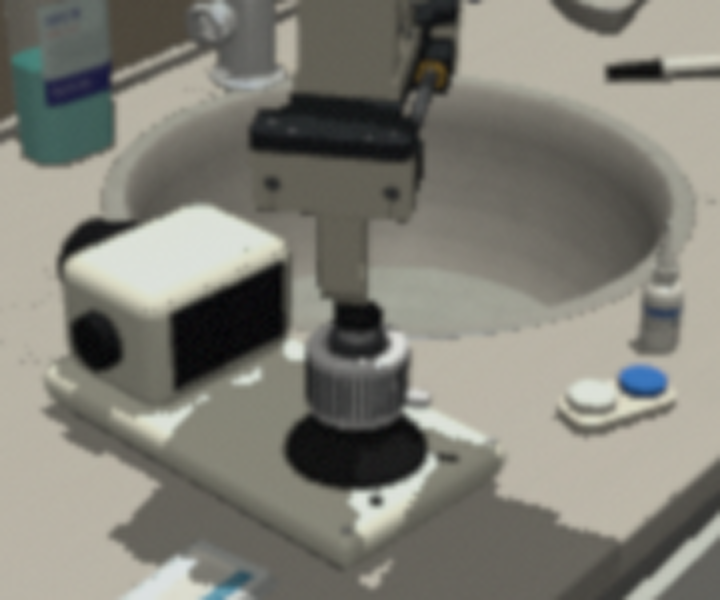

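```bash
python3 -m crank '{"claw":[0.6,0.3,0,0,0,0,0,0],"delta_pos":[[0,0.05,0],[0,0.05,0],[0,0.05,0],[0,0.05,0],[0,0.05,0.2],[0,0.05,0.5],[0,0.05,0.8],[0,0.05,0.8]],"roll":[0,0,0,0,0,0,0,0]}' 20
python3 - <<'E'
from h import *
need(.553,.2405,.124,.52)
X=[.5535,.2405]
for z in(.098,.112,.116,.120): print(z,(proj(S,[*X,z])[0]-[210-.375,140-.375])*4,(proj(T,[*X,z])[0]-[235-.375,95-.375])*4)
for q in(1.1,1.2,1.3):
    a=2.54-.067+q; print(q,(proj(S,[X[0]+.037*np.cos(a),X[1]+.037*np.sin(a),.066])[0]-[210-.375,100-.375])*4)
E
```

```text
time: 8.45
tool_pos: [0.5524, 0.2401, 0.1271]
tool_rot: [-3.141, 0.004, 0.514]
contact_force: [-0.2, -0.2, -0.1]
opening: 0.0433
t 8.45 pos [0.5524 0.2401 0.1271] rot [-3.1407  0.0043  0.5136] q [ 0.28  0.57  1.43 -0.    1.14  1.34] F [-0.18 -0.22 -0.05] M [-0.03   0.059  0.02 ] op 0.0433
delta [ 0.03  -0.003  0.124] roll -0.061
0.098 [357.17013764 185.75566453] [312.95069205 399.8125634 ]
0.112 [357.37612664 162.46246361] [311.79871683 395.83581842]
0.116 [357.43553563 155.74450569] [311.46339241 394.67824167]
0.12 [357.49519412 148.99833334] [311.125254   393.51095073]
1.1 [425.1386132  407.27675365]
1.2 [426.28558525 403.56145511]
1.3 [426.73044882 399.81029205]
```

```bash
python3 -m crank '{"claw":[0,0,0,0,0,0,0,0],"delta_pos":[[0,0,0],[0,0,0],[0,0,0],[0,0,0],[0,0,0],[0,0,0],[0,0,0],[0,0,0]],"roll":[0,0,0,0,0,0,0,0]}' 20
python3 - <<'E'
from h import *
need(.553,.2405,.124,.52)
from cell import robot
f=[]
c=robot.read_camera("scene")["color"]
a=c[100:250,210:390]
cv2.imwrite(f"pics/scene7.png",cv2.resize(a,None,fx=4,fy=4,interpolation=cv2.INTER_CUBIC))
need(.553,.2405,.124,.52)
E
```

```text
time: 9.12
tool_pos: [0.5537, 0.2405, 0.1299]
tool_rot: [3.141, -0.0, 0.514]
contact_force: [1.0, -0.2, 0.1]
opening: 0.0006
t 9.12 pos [0.5537 0.2405 0.1299] rot [ 3.1415e+00 -1.0000e-04  5.1360e-01] q [ 0.28  0.57  1.43 -0.    1.14  1.34] F [ 1.04 -0.2   0.08] M [ 0.031 -0.038 -0.023] op 0.0006
delta [-0.023 -0.015  0.236] roll -0.061
t 9.17 pos [0.5537 0.2405 0.1299] rot [ 3.1415e+00 -2.0000e-04  5.1370e-01] q [ 0.28  0.57  1.43 -0.    1.14  1.34] F [-0.28  0.84 -0.62] M [ 0.02  -0.036 -0.017] op 0.0008
delta [-0.024 -0.014  0.236] roll -0.06
```

View pics/scene7.png

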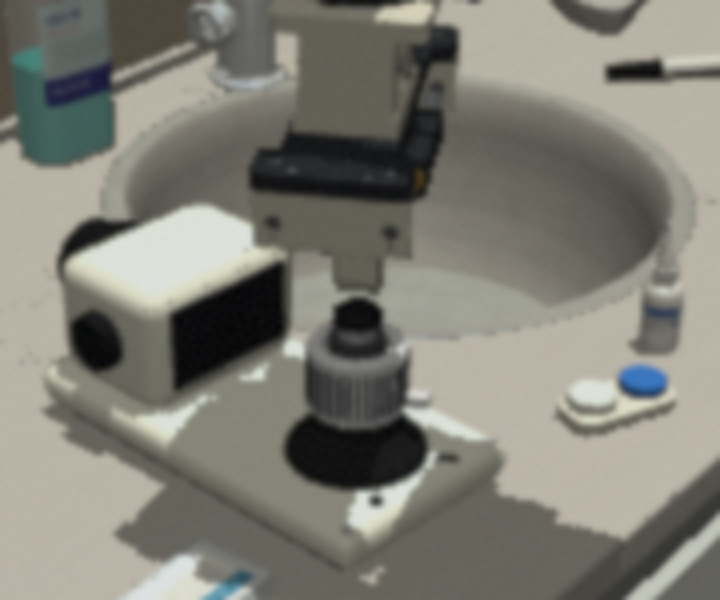

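```bash
cat >> h.py <<'E'
def fz(n=6):
    from cell import robot
    F=[];Z=[]
    for i in range(n):
        s=robot.observe();F.append(s["contact_force"]);Z.append(s["tool_pos"][2]);
        if i<n-1: robot.read_camera("top")
    print("t",round(s["time"],2),"z",np.round(np.mean(Z),5),np.round(np.std(Z),5),"F",np.mean(F,0).round(2),"sd",np.std(F,0).round(2))
E
python3 -m crank '{"claw":[0,0,0,0,0,0,0,0],"delta_pos":[[0,0,0.1],[0,0,0.2],[0,0,0.3],[0,0,0.34],[0,0,0.34],[0,0,0.34],[0,0,0.34],[0,0,0.34]],"roll":[0,0,0,0,0,0,0,0]}' 20; python3 -c "
from h import *
fz(6)"
```

```text
time: 9.83
tool_pos: [0.5538, 0.2405, 0.1214]
tool_rot: [3.141, -0.0, 0.514]
contact_force: [0.1, -0.0, -0.2]
opening: 0.0006
t 10.08 z 0.1214 2e-05 F [-0.13  0.13 -0.05] sd [0.15 0.31 0.13]
```

Free at 0.1214. Step down 2 mm, with a pause.

```bash
python3 -m crank '{"claw":[0,0,0,0,0,0,0,0],"delta_pos":[[0,0,0.04],[0,0,0.08],[0,0,0.08],[0,0,0.08],[0,0,0.08],[0,0,0.08],[0,0,0.08],[0,0,0.08]],"roll":[0,0,0,0,0,0,0,0]}' 20; python3 -c "
from h import *
fz(5)"
```

```text
time: 10.75
tool_pos: [0.5537, 0.2405, 0.1193]
tool_rot: [3.142, -0.0, 0.514]
contact_force: [-0.8, 0.4, 0.1]
opening: 0.0005
t 10.95 z 0.11932 1e-05 F [-0.29  0.07 -0.17] sd [0.56 0.2  0.25]
```

```bash
python3 -m crank '{"claw":[0,0,0,0,0,0,0,0],"delta_pos":[[0,0,0.04],[0,0,0.06],[0,0,0.06],[0,0,0.06],[0,0,0.06],[0,0,0.06],[0,0,0.06],[0,0,0.06]],"roll":[0,0,0,0,0,0,0,0]}' 20; python3 -c "
from h import *
fz(5)"
```

```text
time: 11.62
tool_pos: [0.5537, 0.2405, 0.1179]
tool_rot: [3.141, -0.0, 0.514]
contact_force: [0.7, 0.2, 0.7]
opening: 0.0006
t 11.82 z 0.11784 2e-05 F [-0.23  0.17  1.67] sd [0.7  0.39 0.69]
```

```bash
python3 -m crank '{"claw":[0,0,0,0,0,0,0,0],"delta_pos":[[0,0,0.04],[0,0,0.08],[0,0,0.12],[0,0,0.12],[0,0,0.12],[0,0,0.12],[0,0,0.12],[0,0,0.12]],"roll":[0,0,0,0,0,0,0,0]}' 20; python3 -c "
from h import *
fz(6)"
```

```text
time: 12.48
tool_pos: [0.5537, 0.2405, 0.1148]
tool_rot: [3.141, -0.0, 0.514]
contact_force: [0.5, 0.8, 3.2]
opening: 0.0004
t 12.73 z 0.11484 2e-05 F [0.09 0.24 2.77] sd [0.48 0.3  0.4 ]
```

```bash
python3 -m crank '{"claw":[0,0,0,0,0,0,0,0],"delta_pos":[[0,0,0.02],[0,0,0.04],[0,0,0.04],[0,0,0.04],[0,0,0.04],[0,0,0.04],[0,0,0.04],[0,0,0.04]],"roll":[0,0,0,0,0,0,0,0]}' 20; python3 -c "
from h import *
fz(6)"
```

```text
time: 13.4
tool_pos: [0.5537, 0.2405, 0.1139]
tool_rot: [3.141, -0.0, 0.514]
contact_force: [0.2, -0.4, 4.9]
opening: 0.0006
t 13.65 z 0.11391 1e-05 F [-0.03  0.08  4.88] sd [0.21 0.33 0.27]
```

```bash
for i in 1; do python3 -m crank '{"claw":[0,0,0,0,0,0,0,0],"delta_pos":[[0,0,0],[0,0,0],[0,0,0],[0,0,0],[0,0,0],[0,0,0],[0,0,0],[0,0,0]],"roll":[0,0,0,0,0,0,0,0]}' 20; done; python3 -m crank '{"claw":[0,0,0,0,0,0,0,0],"delta_pos":[[0,0,0],[0,0,0],[0,0,0],[0,0,0],[0,0,0],[0,0,0],[0,0,0],[0,0,0]],"roll":[0,0,0,0,0,0,0,0]}' 20; python3 -c "
from h import *
fz(4)"
```

```text
time: 14.32
tool_pos: [0.5537, 0.2405, 0.1139]
tool_rot: [3.141, -0.0, 0.514]
contact_force: [0.6, 1.4, 5.2]
opening: 0.0006
time: 14.98
tool_pos: [0.5538, 0.2405, 0.1139]
tool_rot: [3.141, -0.0, 0.514]
contact_force: [0.2, 0.2, 5.4]
opening: 0.0006
t 15.13 z 0.11391 0.0 F [ 0.42 -0.11  5.34] sd [0.45 0.58 0.2 ]
```

```bash
python3 -m crank '{"claw":[0,0,0,0,0,0,0,0],"delta_pos":[[0,0,0.04],[0,0,0.08],[0,0,0.12],[0,0,0.16],[0,0,0.2],[0,0,0.21],[0,0,0.21],[0,0,0.21]],"roll":[0,0,0,0,0,0,0,0]}' 20; python3 -c "
from h import *
fz(4)"
```

```text
time: 15.8
tool_pos: [0.5541, 0.2406, 0.1096]
tool_rot: [3.141, -0.001, 0.514]
contact_force: [-1.7, -0.3, 9.9]
opening: 0.0006
t 15.95 z 0.10962 2e-05 F [-1.22  0.37 10.23] sd [0.39 0.51 0.19]
```

```bash
python3 -m crank '{"claw":[0,0,0,0,0,0,0,0],"delta_pos":[[0,0,0.03],[0,0,0.05],[0,0,0.05],[0,0,0.05],[0,0,0.05],[0,0,0.05],[0,0,0.05],[0,0,0.05]],"roll":[0,0,0,0,0,0,0,0]}' 20; python3 -c "
from h import *
fz(4)"
```

```text
time: 16.62
tool_pos: [0.5542, 0.2406, 0.1087]
tool_rot: [3.141, -0.002, 0.514]
contact_force: [-1.9, -0.4, 12.7]
opening: 0.0006
t 16.77 z 0.10875 1e-05 F [-1.55 -0.25 12.47] sd [0.57 0.21 0.29]
```

```bash
python3 -m crank '{"claw":[0,0,0,0,0,0,0,0],"delta_pos":[[0,0,0.03],[0,0,0.05],[0,0,0.05],[0,0,0.05],[0,0,0.05],[0,0,0.05],[0,0,0.05],[0,0,0.05]],"roll":[0,0,0,0,0,0,0,0]}' 20; python3 -c "
from h import *
fz(4)"
```

```text
time: 17.43
tool_pos: [0.5546, 0.2408, 0.1086]
tool_rot: [3.141, -0.004, 0.514]
contact_force: [-2.6, -0.9, 17.4]
opening: 0.0007
t 17.58 z 0.1086 1e-05 F [-3.21 -0.93 17.96] sd [0.44 0.12 0.51]
```

Hard stop (18 N, only 0.15 mm further). Now release straight up.

```bash
python3 -m crank '{"claw":[0,0,0,0,0,0,0,0],"delta_pos":[[0,0,-0.1],[0,0,-0.3],[0,0,-0.5],[0,0,-1],[0,0,-2],[0,0,-3.2],[0,0,-4],[0,0,-4]],"roll":[0,0,0,0,0,0,0,0]}' 20
python3 - <<'E'
from h import *
from cell import robot
need(.4,-.1,.25,.51)
c=robot.read_camera("scene")["color"]
cv2.imwrite(f"pics/scene8.png",cv2.resize(c[100:250,210:390],None,fx=4,fy=4,interpolation=cv2.INTER_CUBIC))
E
```

```text
time: 18.25
tool_pos: [0.5553, 0.241, 0.2102]
tool_rot: [3.14, -0.006, 0.514]
contact_force: [0.6, -0.3, 1.0]
opening: 0.0004
t 18.25 pos [0.5553 0.241  0.2102] rot [ 3.1399 -0.0065  0.5137] q [ 0.28  0.5   1.32 -0.    1.31  1.34] F [ 0.59 -0.3   1.01] M [0.009 0.003 0.074] op 0.0004
delta [-12.113   8.826  -1.593] roll 0.035
```

View pics/scene8.png

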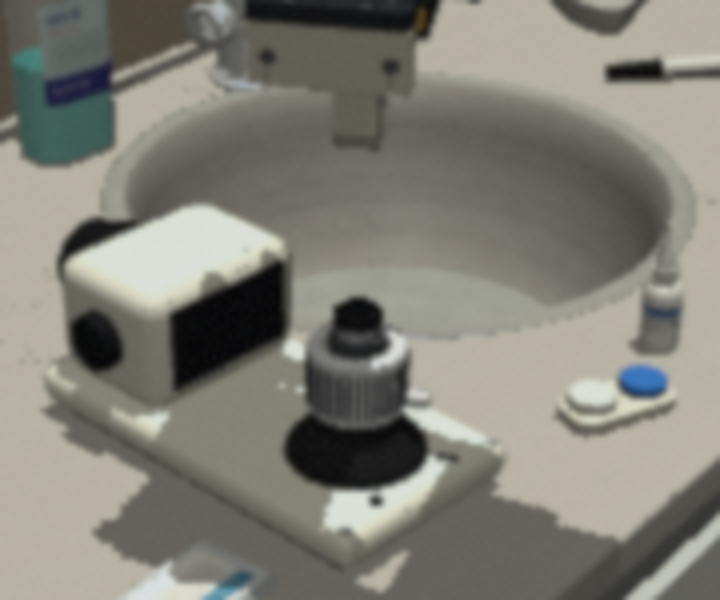

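```bash
python3 -m crank '{"claw":[0,0,0,0,0,0,0,0],"delta_pos":[[-2,1.4,-1],[-5,3.5,-1],[-12,8.8,-1],[-12,8.8,-1],[-12,8.8,-1],[-12,8.8,-1],[-12,8.8,-1],[-12,8.8,-1]],"roll":[0,0,0,0,0,0,0,0]}' 20; python3 -m crank '{"claw":[0,0,0,0,0,0,0,0],"delta_pos":[[-1,1,0],[-2,2,0],[-3,3,0],[-3,3,0],[-3,3,0],[-3,3,0],[-3,3,0],[-3,3,0]],"roll":[0,0,0,0,0,0,0,0]}' 20
python3 - <<'E'
from h import *
from cell import robot
need(.4,-.1,.25,.51)
c=robot.read_camera("top")["color"]
cv2.imwrite(f"pics/top9.png",cv2.resize(c[95:245,235:435],None,fx=4,fy=4,interpolation=cv2.INTER_CUBIC))
E
```

```text
time: 18.97
tool_pos: [0.4154, -0.0612, 0.2287]
tool_rot: [-3.139, 0.002, 0.514]
contact_force: [1.3, -0.9, -0.1]
opening: 0.0003
time: 19.63
tool_pos: [0.3892, -0.161, 0.2298]
tool_rot: [-3.141, 0.0, 0.516]
contact_force: [-0.0, 0.1, -0.3]
opening: 0.0004
t 19.63 pos [ 0.3892 -0.161   0.2298] rot [-3.1407e+00  3.0000e-04  5.1580e-01] q [-0.57  0.15  1.78  0.    1.22  0.48] F [-0.03  0.07 -0.31] M [-0.001 -0.035  0.078] op 0.0004
delta [ 1.578 -1.91  -0.806] roll 0.056
```

View pics/top9.png

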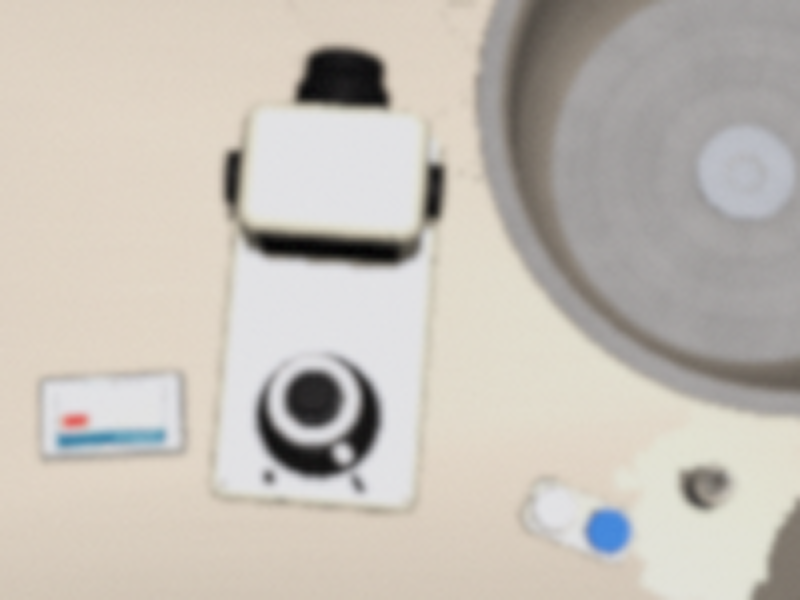

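The top view shows the tab at (343,453), pointing at the bar at (359,484). The collar and button look as they did before. The gauze, lens case and dropper are at their old pixels.

```bash
python3 -c "
from cell import robot
print(robot.hand_in())"
```

```text
the job is handed in; nothing more can be done
None
```

The job is done and handed in at about 19.7 s of the 53 s allowed. `hand_in` gives no verdict, and the exposure itself can't be seen, so the picture being taken is inferred from force and travel.

- **Collar:** I gripped it, lifted it about 10.6 mm and turned it about 1.18 rad counter-clockwise. It then dropped back to its starting height. The last top view shows the tab pointing at the bar.
- **Half-press:** I felt the button's top at about 0.119 m and pressed 5 mm to the first stop. I held it there for over 1.5 s at about 5 N, below the roughly 8 N at which the second stage yields.
- **Full press:** I went another 5.2 mm, where the force was 12.5 N. Pressing on to 18 N moved it only 0.15 mm, so it was on the hard stop.
- **After release:** The button came back up. The gauze, lens case and dropper look unmoved in the last picture, and the arm is clear of everything.

No check failed. The two cameras disagreed by about 3 mm on where the post stood; I used a position fitted to both, and it caused no trouble.

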